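Clear the test stand and set the tester's code for a zero check

ROBOT

A 6-joint arm with a two-finger parallel gripper is mounted at the origin on the work surface. World frame = base frame: x ahead of the robot, y to its left, z up, the work surface at z = 0. Lengths are in mm, angles in rad, forces in N, time in s.
With the tool pointing down it reaches from about 350 to 875 mm from the base axis. Payload 4.2 kg.
Tool frame: the origin (TCP) lies between the finger pads, 19 mm behind the fingertips; this is the grasp point; z points along the fingers, y is the line along which they close (so a half turn about z gives the same grasp; the last joint's range is limited). The gripper opens to 85 mm and grips with 20 to 120 N. Pads are 22 mm wide; open, the fingers measure 114 mm over their backs; the gripper's body (76 mm by 85 mm) begins 54 mm behind the grasp point. The pads swing forward as they close: fully open they stand 13 mm farther back than shut.
Start: joints at [-1.014, 0.385, 0.008, 0, -1.194, -0.259], TCP at [183.402, -597.464, 250.012] pointing down, gripper open.
Joint ranges: [-3.14, 3.14], [-1.21, 2.06], [-1.07, 1.41], [-3.16, 2.05], [-2.99, -0.16], [-3.1, 3.1]. Speed limits (rad/s): [2.79, 2.79, 3.14, 3.14, 3.14, 3.14].

INTERFACE

Orientations are given as a unit quaternion [x, y, z, w].
In Python, from bench import arm, vision, telemetry, job_done gives the robot as it stands (arm), with the cameras (vision), the readings (telemetry) and the job as plain functions.
- The arm moves only by the tool run_rows, called after "Call:" in YAML: its name, and indented under it one key for each argument. Schema: {"type":"object","properties":{"deltas":{"type":"array","items":{"type":"object","properties":{"tx":{"type":"number"},"ty":{"type":"number"},"tz":{"type":"number"},"ax":{"type":"number"},"ay":{"type":"number"},"az":{"type":"number"}},"additionalProperties":false},"minItems":1,"maxItems":10},"finger_gap":{"type":"number"},"only":{"type":"string"},"quiet":{"type":"boolean"},"lines":{"type":"string"}},"required":["deltas"],"additionalProperties":false}. deltas is a list of rows, 1 to 10 of them, each an object with the fields tx, ty, tz (the shift in m), ax, ay, az (a rotation vector in units of 0.2 rad); a field left out counts as zero; each row is the pose to reach, as a shift and turn from the pose commanded when the call began, along the tool's axes at that moment; what a row does not reach only later rows make up. A row lasts 1/10 s, in which the tool goes at most 50 mm and 0.15 rad, less where a joint would pass 70% of its speed; a pose out of reach is approached as far as the arm can. finger_gap is the finger opening in mm, set as the call begins (left out keeps the last). The fingers move at their own pace and stop on an object; the grip force is fixed at half the most. Time passes only in rows, so rows that do not move let the fingers close. The tool returns the time, the measured TCP pose, the force, the opening and the grip force at its end. only (a regular expression) keeps the lines of the reply that match it, lines (a string "A,B") keeps lines A to B, and quiet returns only ok. Input that does not fit is refused with a message, and nothing moves.
- telemetry.read_state(): the state, without advancing time (a new reading comes with each control period).
- vision.get_image(name): name is "side" or "top"; returns the picture (384x512x3 uint8, blue, green, red); there is no depth.
- vision.get_calibration(name): a dict with "K" (3x3 intrinsics, pixels), "rvec" (rotation vector, rad) and "tvec" (3), from world to camera coordinates, as OpenCV has them. Camera axes: x right, y down, z forward; pixel columns grow to the right and rows downward; lengths in mm; the calibration is good to about 2 mm. A picture is of the moment at which its call begins. get_calibration takes no time and is no camera call.
- job_done(): hands the job in; it is judged then, once.
The state is a dict: "clock": time; "joints": joint angles; "joint_vel": joint speeds; "joint_efforts": joint torques, N m; "position": TCP position; "ee_rot": TCP orientation; "contact_force": force on the tool from outside, world axes, zero at the start; "wrist_torque": the same for the moment, N m; "gripper_width": finger opening in mm; "grasp_force": force on a finger pad.
Only numpy, scipy, OpenCV 4.12 (cv2) and the standard library are available. Lean on these libraries where they do the work, as an engineer would, in place of code of your own. Each camera call takes 0.05 s, during which the arm holds its last target. There are 200 camera calls.

TASK

The magnetic tester needs a zero check with its stand empty: lift the coil canister off the test stand and set it down gently, upright, with its whole base on the square grey parking plate beside, and let go. Then set the code on the control box: first turn the large dial to its third mark, then the small dial to its second mark, counting clockwise (seen from above) from the long mark, which is the first. Leave the other things on the bench where they are.

Things in the scene. Friction and masses are not known exactly. Their poses are not given: they have to be found in the camera images.
- coil: Coil canister, 0.5 to 0.8 kg, 188 mm tall: black round foot 82 mm across and 50 mm high, aluminium can 76 mm across above it up to 122 mm, fixed carrying handle over the top. Origin: centre of its underside; z up, y along the handle bar. It starts standing on the test stand inside the locating ring. Never tip it by more than 30 degrees.
- coil_handle (a point): Centre of the canister's steel handle bar, 180 mm straight above the centre of its underside and above its centre of mass. The bar runs along the point's y axis, 94 mm clear between the side straps, section 16 x 16 mm, 42 mm free below it. A good TCP place, fingers closing along the point's x axis; the canister then hangs upright.
- stand: Fixed test stand: aluminium block 160 x 160 mm, green top 70 mm above the bench, and on it a black locating ring (inside diameter 96 mm, outside 112 mm, 14 mm high) loosely around the canister's foot, 7 mm to spare; raise the canister more than 14 mm to clear it. Origin: centre of the underside, on the bench; z up.
- plate_top (a point): Centre of the top face of the parking plate: fixed flat grey plastic square, 160 x 160 mm, 6 mm thick, lying on the bench. x and y along its edges, z up. The canister goes here, in any yaw, its base wholly on the plate (centre within 37 mm of this point along each plate axis).
- panel: Fixed control box, white, 240 mm (x) x 130 mm (y), top 60 mm above the bench, with two dials on its top in a row along x: the large one 55 mm to the -x side (nearer the robot), the small one 62 mm to the +x side. Origin: centre of the underside, on the bench; x axis away from the robot (within about 20 degrees), z up.
- dial_large (a joint): Turn of the large dial, rad: 0 with the pointer at the first (long) mark, growing clockwise seen from above to the fifth at 2.094; stops at both ends, a mark every 0.524. The marks are black dashes on the box round the dial's far side, the first at +60 deg (to the left) from the box's x axis, the fifth at -60. Friction 0.05 N m, no detents: stays where left.
- dial_large_grip (a point): The large dial, nearer the robot: black bar grip 66 mm long, 16 mm wide, 32 mm tall, on a dark steel skirt 72 mm across, 8 mm thick, that turns with it. The point lies on the vertical dial axis, 92 mm above the bench, 8 mm below the bar's top (a good TCP height). Its x axis runs along the bar to the pointer end, the half with a white stripe; z up.
- dial_small (a joint): Turn of the small dial, rad: 0 with the pointer at the first (long) mark, growing clockwise seen from above to the fifth at 2.094; stops at both ends, a mark every 0.524. The marks are black dashes on the box round the dial's far side, the first at +60 deg (to the left) from the box's x axis, the fifth at -60. Friction 0.05 N m, no detents: stays where left.
- dial_small_grip (a point): The small dial, farther from the robot: black bar grip 46 mm long, 13 mm wide, 32 mm tall, on a dark steel skirt 50 mm across, 8 mm thick, that turns with it. The point lies on the vertical dial axis, 92 mm above the bench, 8 mm below the bar's top (a good TCP height). Its x axis runs along the bar to the pointer end, the half with a white stripe; z up.
- mug: Bystander: white ceramic mug, 76 mm across, 85 mm tall. Origin: centre of its underside.
- core: Bystander: copper ring core, 70 mm across, 25 mm high. Origin: centre of its underside.
- adapter: Bystander: aluminium adapter block, 60 x 90 x 45 mm with two brass studs to 57 mm. Origin: centre of its underside.
- driver: Bystander: screwdriver, 180 mm long, lying on the bench along its x axis. Origin: underside of its middle.

How it is judged:
By the outcome, as a careful person would: the job done as asked, in the order asked, and still so for the second after the job is handed in, with the robot touching nothing.
It also fails if it takes over 72 s, if anything falls off the work surface, if the arm or the gripper's body presses on something with over 40 N, if the wrist force passes 120 N, or if a joint passes its speed limit or range.

## Working session

There is one attempt and no reset: what is moved stays moved. The work goes in short steps, Python scripts to look and compute and a tool call to move; the robot and the scene stay as the last step left them, time stands still between calls to the robot, and variables do not carry over. Pictures are saved under pics/ and viewed, at most 10 in all, crops included, and the job is handed in when it is done.

```bash
ls; mkdir -p pics
```

Run:
```python
from bench import arm, vision, telemetry, job_done
import cv2
for n in("top","side"):
    im=vision.get_image(n); cv2.imwrite(f"pics/{n}0.png",im)
    c=vision.get_calibration(n); print(n,c)
s=telemetry.read_state(); print(s["clock"],s["position"],s["ee_rot"])
```

```text
bench.py
pics
top {'K': array([[397.42260666,   0.        , 254.25283191],
       [  0.        , 397.42260666, 191.95463797],
       [  0.        ,   0.        ,   1.        ]]), 'rvec': array([ 2.13892936, -2.16849933,  0.17818605]), 'tvec': array([  -6.67685306,  623.25657814, 1209.79356117])}
side {'K': array([[418.32811084,   0.        , 255.58424385],
       [  0.        , 418.32811084, 207.8226523 ],
       [  0.        ,   0.        ,   1.        ]]), 'rvec': array([ 0.88663072, -2.52437907,  1.05902359]), 'tvec': array([ 458.37666046,  402.65800375, 1034.61672771])}
0.1 [ 183.24484065 -597.00888105  249.03740745] [-1.48246493e-01  9.88949939e-01  9.77192710e-04 -2.00130022e-04]
```

View pics/top0.png

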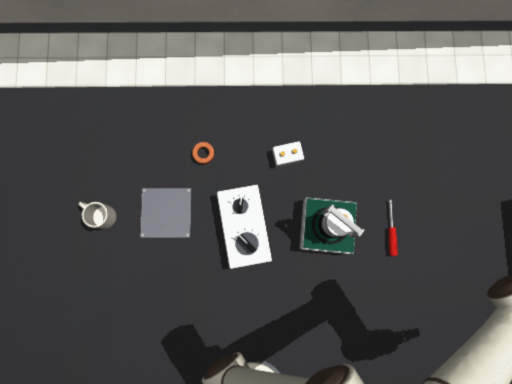

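View pics/side0.png

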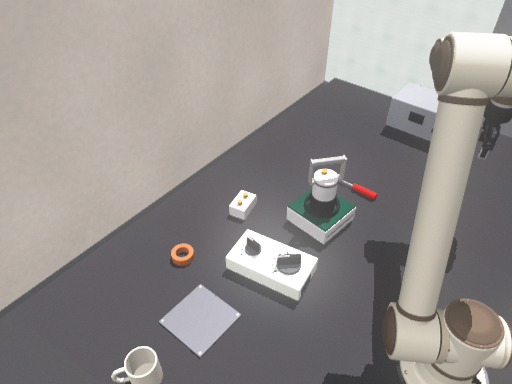

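The top view shows the plate at about (166,213), the box at (244,227) with its dials at (241,206) and (247,243), the stand at (329,226) and the handle bar at (345,221). The side view agrees. I'll enlarge crops of these next.

Run:
```python
import cv2,numpy as np
t=cv2.imread("pics/top0.png");s=cv2.imread("pics/side0.png")
def crop(im,x,y,w,h,k):
    c=cv2.resize(im[y:y+h,x:x+w],None,fx=k,fy=k,interpolation=cv2.INTER_CUBIC)
    for i in range(0,w,10): 
        cv2.line(c,(i*k,0),(i*k,6 if i%50 else 14),(0,255,255)); 
        if i%20==0: cv2.putText(c,str(x+i),(i*k,20),0,.35,(0,255,255))
    for i in range(0,h,10): cv2.line(c,(0,i*k),(6,i*k),(0,255,255)); cv2.putText(c,str(y+i),(8,i*k+4),0,.35,(0,255,255))
    return c
a=crop(t,295,190,80,75,5);b=crop(s,280,145,80,75,5);c=crop(t,210,180,66,90,6)
d=crop(s,222,228,100,70,4)
cv2.imwrite("pics/c1.png",np.hstack([a,b]))
c=cv2.convertScaleAbs(c,alpha=1.0,beta=20)
d=cv2.copyMakeBorder(d,0,c.shape[0]-d.shape[0],0,0,0)
cv2.imwrite("pics/c2.png",np.hstack([c,d]))
```

```text
(no output)
```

View pics/c1.png

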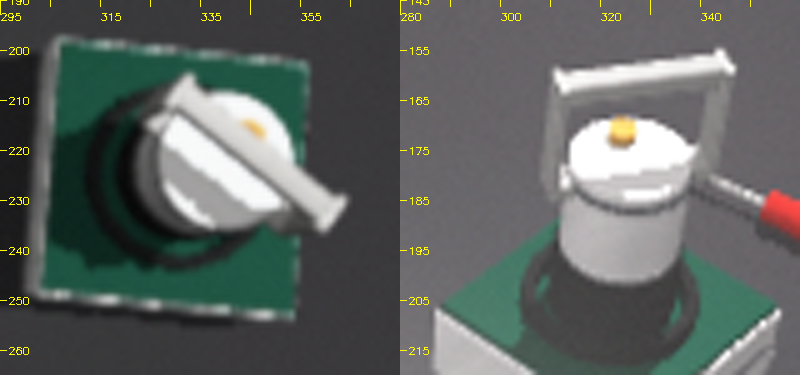

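View pics/c2.png

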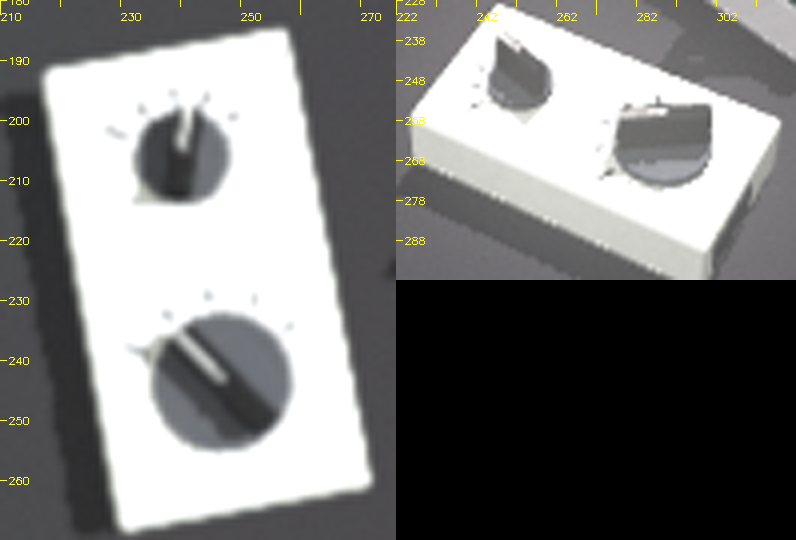

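c1 shows the bar ends in the top view at about (331,208) and (362,233), and in the side view at (311.6,160.6) and (346,158.2). In c2 the box-top corners are at (217,192), (258,184.5), (272,261) and (230,268.5). The large pointer sits near mark 1, and the small one just clockwise of mark 3.

Create h.py:
```python
from bench import arm, vision, telemetry, job_done
import cv2,numpy as np
from scipy.spatial.transform import Rotation as R
C={n:vision.get_calibration(n) for n in("top","side")}
def ray(n,uv):
    c=C[n];Rm=cv2.Rodrigues(c["rvec"])[0]
    d=Rm.T@np.linalg.inv(c["K"])@[*uv,1];return -Rm.T@c["tvec"],d
def onz(n,uv,z):
    o,d=ray(n,uv);return o+d*(z-o[2])/d[2]
def tri(a,b):
    (o1,d1),(o2,d2)=ray("top",a),ray("side",b)
    s=np.linalg.lstsq(np.c_[d1,-d2],o2-o1,rcond=None)[0]
    p,q=o1+s[0]*d1,o2+s[1]*d2;return (p+q)/2,np.linalg.norm(p-q)
def tocam(p):
    return {n:cv2.projectPoints(np.array([p],float),c["rvec"],c["tvec"],c["K"],None)[0].ravel().round(1) for n,c in C.items()}
def rel(target,yaw):
    "shift in tool axes, turn about tool z so tool y lies along world direction yaw (mod pi); tool down"
    s=telemetry.read_state();r=R.from_quat(s["ee_rot"]);y=r.apply([0,1,0]);a=np.arctan2(y[1],y[0])
    e=(yaw-a+np.pi/2)%np.pi-np.pi/2
    print("tcp",s["position"].round(1),"tool shift",r.inv().apply(np.array(target)-s["position"]).round(1),"rz",round(-e,3),"j6",s["joints"].round(2))
```

Run:
```python
from h import *
np.set_printoptions(precision=1,suppress=True)
k=lambda x,y,X,Y,f:((x+.5)/f+X-.5,(y+.5)/f+Y-.5)
print("bar");L=[]
for a,b in(((180,90),(158,78)),((335,215),(330,66))):
    p=tri(k(*a,295,190,5),k(*b,280,145,5));L.append(p[0]);print(p,onz("top",k(*a,295,190,5),256))
print("mid",(L[0]+L[1])/2)
# stand top corners z=70
S=[onz("top",k(*c,295,190,5),70)[:2] for c in((60,38),(308,64),(295,316),(40,292))]
print("stand",np.mean(S,0),np.linalg.norm(S[0]-S[1]))
P=[onz("top",k(*c,210,180,6),60)[:2] for c in((42,72),(288,28),(372,487),(122,532))]
ax=(P[0]+P[1]-P[2]-P[3])/2; ya=np.arctan2(ax[1],ax[0]);c=np.mean(P,0)
print("panel",c,np.linalg.norm(ax),np.linalg.norm(P[0]-P[1]),"yaw",np.degrees(ya))
u=ax/np.linalg.norm(ax);print("dials expected L",c-55*u,"S",c+62*u)
for n,e,a,b in(("L",(222,381),(183,333),(262,424)),("S",(182,157),(187,105),(178,195))):
    m=onz("top",k(*e,210,180,6),68)[:2];q=[onz("top",k(*x,210,180,6),100)[:2] for x in(a,b)]
    d=q[0]-q[1];print(n,"skirt",m,"bar mid",(q[0]+q[1])/2,"len",np.linalg.norm(d),"yaw",np.degrees(np.arctan2(d[1],d[0])),"joint",np.radians(60)-(np.arctan2(d[1],d[0])-ya))
# plate
im=cv2.imread("pics/top0.png")[175:250,125:210];g=im.mean(2);m=(abs(g-g[38,42])<20).astype(np.uint8)
cs=max(cv2.findContours(m,0,2)[0],key=cv2.contourArea);r=cv2.minAreaRect(cs);print(r)
Q=[onz("top",x+[125,175],6)[:2] for x in cv2.boxPoints(r)];print("plate",np.mean(Q,0),np.array(Q).round(0).tolist())
```

```text
bar
(array([ 547.5, -208.8,  263.3]), np.float64(0.12281171115090186)) [ 548.2 -210.4  256. ]
(array([ 480.7, -289.3,  255.6]), np.float64(2.8586650569837944)) [ 481.9 -288.4  256. ]
mid [ 514.1 -249.   259.5]
stand [ 514.5 -245.1] 154.65428522493474
panel [516.3  18.6] 239.55493064851123 130.08809313278465 yaw 9.485568412297834
dials expected L [462.1   9.6] S [577.5  28.9]
L skirt [462.8  10.9] bar mid [463.5  10.7] len 59.35000743482837 yaw 40.41964785721955 joint 0.5072960138092137
S skirt [577.4  30.1] bar mid [577.3  29.2] len 45.57295212527156 yaw -6.23500171341652 joint 1.321573260180972
((40.5, 37.0), (48.0, 49.0), 90.0)
plate [567.9 271.1] [[647.0, 352.0], [645.0, 193.0], [489.0, 192.0], [491.0, 348.0]]
```

Run:
```python
from h import *
rel([514.3,-249,345],np.radians(-40.3))
```

```text
tcp [ 183.2 -597.   249. ] tool shift [-418.5  235.8  -95.5] rz -0.57 j6 [-1.01  0.39  0.01 -0.   -1.19 -0.26]
```

Units first: shifts go in m and turns go in units of 0.2 rad. So 42 mm is 0.042, -418 mm is -0.418, -0.57 rad is -2.85.

Call:
run_rows:
  deltas:
    - {"tx": -0.03, "ty": 0.017, "tz": -0.04, "az": -0.25}
    - {"tx": -0.075, "ty": 0.042, "tz": -0.07, "az": -0.6}
    - {"tx": -0.12, "ty": 0.068, "tz": -0.096, "az": -1}
    - {"tx": -0.165, "ty": 0.093, "tz": -0.096, "az": -1.35}
    - {"tx": -0.21, "ty": 0.118, "tz": -0.096, "az": -1.7}
    - {"tx": -0.255, "ty": 0.144, "tz": -0.096, "az": -2.05}
    - {"tx": -0.3, "ty": 0.169, "tz": -0.096, "az": -2.4}
    - {"tx": -0.345, "ty": 0.194, "tz": -0.096, "az": -2.7}
    - {"tx": -0.385, "ty": 0.217, "tz": -0.096, "az": -2.85}
    - {"tx": -0.418, "ty": 0.236, "tz": -0.096, "az": -2.85}
  finger_gap: 85

```text
clock: 1.1
position: [507.4, -255.1, 345.8]
ee_rot: [-0.421, 0.907, 0.0, -0.0]
contact_force: [0.8, 0.2, -0.1]
gripper_width: 85.1
grasp_force: 0.0
```

Call:
run_rows:
  deltas:
    - {}
    - {}
    - {}

```text
clock: 1.4
position: [506.0, -257.3, 345.7]
ee_rot: [-0.42, 0.907, 0.0, -0.0]
contact_force: [-0.2, -0.4, -0.6]
gripper_width: 85.1
grasp_force: 0.0
```

Run:
```python
from h import *
rel([514.3,-249,250],np.radians(-40.3))
```

```text
tcp [ 506.  -257.3  345.7] tool shift [-11.8  -1.1  95.7] rz -0.0 j6 [-0.19  0.24  0.03  0.   -1.37 -0.52]
```

In the tool's units: -1 mm is -0.001, 96 mm is 0.096.

Call:
run_rows:
  deltas:
    - {"tx": -0.006, "tz": 0.02}
    - {"tx": -0.012, "ty": -0.001, "tz": 0.045}
    - {"tx": -0.012, "ty": -0.001, "tz": 0.07}
    - {"tx": -0.012, "ty": -0.001, "tz": 0.085}
    - {"tx": -0.012, "ty": -0.001, "tz": 0.096}
    - {"tx": -0.012, "ty": -0.001, "tz": 0.096}
    - {"tx": -0.012, "ty": -0.001, "tz": 0.096}

```text
clock: 2.1
position: [515.0, -249.3, 250.8]
ee_rot: [-0.42, 0.908, -0.001, 0.0]
contact_force: [-0.4, 0.0, 0.9]
gripper_width: 85.2
grasp_force: 0.0
```

Run:
```python
from h import *
rel([514.3,-249,250],np.radians(-40.3))
c=[cv2.resize(vision.get_image(n)[y:y+75,x:x+80],None,fx=5,fy=5,interpolation=2) for n,x,y in(("top",295,190),("side",280,135))]
cv2.imwrite("pics/g1.png",np.hstack(c));print(tocam(telemetry.read_state()["position"]))
```

```text
tcp [ 515.  -249.3  250.8] tool shift [0.2 0.7 0.8] rz -0.001 j6 [-0.17  0.29 -0.12  0.   -1.15 -0.54]
{'top': array([345.4, 220. ]), 'side': array([327.6, 161. ])}
```

View pics/g1.png

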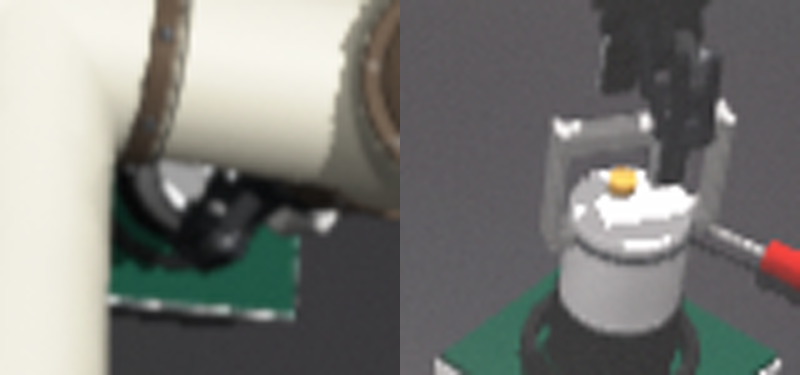

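The fingers straddle the bar, with the near finger at about (415,168) in front of it and the bar visible on both sides. I'll close on it.

Call:
run_rows:
  deltas:
    - {}
    - {}
    - {}
    - {}
    - {}
    - {}
    - {}
    - {}
    - {}
    - {}
  finger_gap: 5

```text
clock: 3.2
position: [515.3, -248.5, 250.2]
ee_rot: [-0.42, 0.907, -0.0, 0.0]
contact_force: [0.7, -1.2, 1.2]
gripper_width: 14.4
grasp_force: 60.9
```

Call:
run_rows:
  deltas:
    - {"tz": -0.002}
    - {"tz": -0.006}
    - {"tz": -0.012}
    - {"tz": -0.02}
    - {"tz": -0.03}
    - {"tz": -0.045}
    - {"tz": -0.06}
    - {"tz": -0.075}
    - {"tz": -0.08}
    - {"tz": -0.08}

```text
clock: 4.2
position: [515.3, -248.5, 331.2]
ee_rot: [-0.42, 0.907, -0.001, 0.001]
contact_force: [-0.2, 0.0, -6.4]
gripper_width: 14.7
grasp_force: 59.7
```

Run:
```python
from h import *
rel([567.9,271.1,340],np.radians(-40.3))
```

```text
tcp [ 515.3 -248.5  331.2] tool shift [-430.4  295.8   -8.8] rz 0.0 j6 [-0.17  0.25  0.01 -0.   -1.33 -0.54]
```

In the tool's units: 51 mm is 0.051, 21 mm is 0.021.

Call:
run_rows:
  deltas:
    - {"tx": -0.005, "ty": 0.003, "tz": -0.002}
    - {"tx": -0.015, "ty": 0.01, "tz": -0.004}
    - {"tx": -0.031, "ty": 0.021, "tz": -0.006}
    - {"tx": -0.052, "ty": 0.036, "tz": -0.008}
    - {"tx": -0.074, "ty": 0.051, "tz": -0.009}
    - {"tx": -0.097, "ty": 0.067, "tz": -0.009}
    - {"tx": -0.12, "ty": 0.082, "tz": -0.009}
    - {"tx": -0.143, "ty": 0.098, "tz": -0.009}
    - {"tx": -0.166, "ty": 0.114, "tz": -0.009}
    - {"tx": -0.19, "ty": 0.13, "tz": -0.009}

```text
clock: 5.2
position: [538.1, -17.5, 338.6]
ee_rot: [-0.421, 0.907, 0.0, -0.001]
contact_force: [0.5, -0.2, -6.6]
gripper_width: 14.9
grasp_force: 59.7
```

Call:
run_rows:
  deltas:
    - {"tx": -0.023, "ty": 0.016}
    - {"tx": -0.046, "ty": 0.032}
    - {"tx": -0.069, "ty": 0.048}
    - {"tx": -0.092, "ty": 0.063}
    - {"tx": -0.115, "ty": 0.079}
    - {"tx": -0.138, "ty": 0.095}
    - {"tx": -0.161, "ty": 0.111}
    - {"tx": -0.184, "ty": 0.126}
    - {"tx": -0.205, "ty": 0.141}
    - {"tx": -0.222, "ty": 0.152}

```text
clock: 6.2
position: [565.5, 250.6, 338.2]
ee_rot: [-0.421, 0.907, 0.0, -0.001]
contact_force: [0.7, -0.6, -6.8]
gripper_width: 15.3
grasp_force: 59.7
```

Call:
run_rows:
  deltas:
    - {"tx": -0.01, "ty": 0.007}
    - {"tx": -0.016, "ty": 0.011}
    - {"tx": -0.018, "ty": 0.013}
    - {"tx": -0.018, "ty": 0.013}
    - {"tx": -0.018, "ty": 0.013}
    - {"tx": -0.018, "ty": 0.013}
    - {"tx": -0.018, "ty": 0.013}

```text
clock: 6.9
position: [568.0, 269.7, 339.3]
ee_rot: [-0.42, 0.908, -0.0, 0.0]
contact_force: [-0.8, 0.7, -6.1]
gripper_width: 14.9
grasp_force: 59.7
```

Run:
```python
from h import *
rel([567.9,271.1,188],np.radians(-40.3))
print(telemetry.read_state()["contact_force"],tocam([567.9,271,6]))
c=[cv2.resize(vision.get_image(n)[y:y+150,x:x+160],None,fx=2.5,fy=2.5,interpolation=2) for n,x,y in(("top",85,150),("side",120,210))]
cv2.imwrite("pics/g2.png",np.hstack(c))
```

```text
tcp [568.  269.7 339.3] tool shift [ -1.    1.  151.3] rz -0.0 j6 [ 0.7   0.35  0.17  0.   -1.4  -1.4 ]
[-0.75468342  0.73394627 -6.06252374] {'top': array([165.5, 211.8]), 'side': array([198.9, 318. ])}
```

View pics/g2.png

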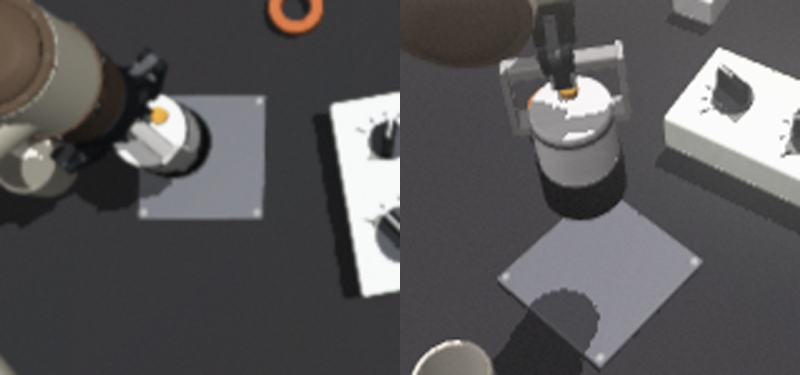

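The canister hangs upright above the plate, and its shadow falls on the plate. I'll lower it.

Call:
run_rows:
  deltas:
    - {"tz": 0.006}
    - {"tz": 0.02}
    - {"tz": 0.04}
    - {"tz": 0.062}
    - {"tz": 0.084}
    - {"tz": 0.104}
    - {"tz": 0.122}
    - {"tz": 0.136}
    - {"tz": 0.144}
    - {"tz": 0.147}

```text
clock: 8.0
position: [567.6, 270.0, 190.8]
ee_rot: [-0.42, 0.907, -0.0, -0.001]
contact_force: [0.7, -0.8, -6.1]
gripper_width: 15.0
grasp_force: 59.7
```

Call:
run_rows:
  deltas:
    - {}
    - {"tz": 0.001}
    - {"tz": 0.002}
    - {"tz": 0.003}

```text
clock: 8.4
position: [568.1, 270.5, 189.6]
ee_rot: [-0.42, 0.907, 0.0, 0.001]
contact_force: [0.4, -0.0, -6.4]
gripper_width: 15.3
grasp_force: 59.8
```

Call:
run_rows:
  deltas:
    - {"tz": 0.001}
    - {"tz": 0.002}
    - {"tz": 0.0025}
    - {"tz": 0.003}
    - {"tz": 0.003}

```text
clock: 8.9
position: [568.0, 270.3, 186.3]
ee_rot: [-0.42, 0.907, -0.0, 0.0]
contact_force: [-0.1, -1.3, -4.6]
gripper_width: 14.9
grasp_force: 59.9
```

In the tool's units: 0.6 mm is 0.0006, 0.3 mm is 0.0003.

Call:
run_rows:
  deltas:
    - {"tz": 0.0003}
    - {"tz": 0.0006}
    - {"tz": 0.0006}

```text
clock: 9.2
position: [568.2, 270.3, 186.3]
ee_rot: [-0.42, 0.907, -0.0, 0.001]
contact_force: [-1.7, -0.5, -1.2]
gripper_width: 14.5
grasp_force: 60.5
```

Call:
run_rows:
  deltas:
    - {}
    - {}
    - {}
    - {}
    - {}
    - {}
    - {}
    - {}
  finger_gap: 60

```text
clock: 10.0
position: [568.0, 270.3, 185.4]
ee_rot: [-0.42, 0.907, -0.0, -0.0]
contact_force: [0.0, -0.1, 0.6]
gripper_width: 60.1
grasp_force: 0.0
```

Call:
run_rows:
  deltas:
    - {"tz": -0.005}
    - {"tz": -0.015}
    - {"tz": -0.03}
    - {"tz": -0.05}
    - {"tz": -0.07}
    - {"tz": -0.075}
    - {"tz": -0.075}

```text
clock: 10.7
position: [568.2, 270.6, 261.8]
ee_rot: [-0.42, 0.907, 0.0, 0.001]
contact_force: [-0.3, -0.8, -0.1]
gripper_width: 60.1
grasp_force: 0.0
```

Run:
```python
from h import *
# tool y across the bar: bar yaw 40.4
rel([462.6,10.4,200],np.radians(40.4+90))
```

```text
tcp [568.2 270.6 261.8] tool shift [266.9 -87.6  61.1] rz 0.163 j6 [ 0.7   0.38  0.04 -0.   -1.22 -1.4 ]
```

Call:
run_rows:
  deltas:
    - {"tx": 0.015, "ty": -0.005}
    - {"tx": 0.045, "ty": -0.015, "az": 0.15}
    - {"tx": 0.08, "ty": -0.026, "az": 0.3}
    - {"tx": 0.115, "ty": -0.038, "az": 0.45}
    - {"tx": 0.15, "ty": -0.049, "tz": 0.005, "az": 0.6}
    - {"tx": 0.185, "ty": -0.061, "tz": 0.015, "az": 0.75}
    - {"tx": 0.215, "ty": -0.071, "tz": 0.03, "az": 0.815}
    - {"tx": 0.24, "ty": -0.079, "tz": 0.045, "az": 0.815}
    - {"tx": 0.26, "ty": -0.086, "tz": 0.058, "az": 0.815}
    - {"tx": 0.267, "ty": -0.088, "tz": 0.061, "az": 0.815}

```text
clock: 11.7
position: [459.8, 7.8, 197.1]
ee_rot: [-0.344, 0.939, 0.0, -0.003]
contact_force: [0.4, -0.3, 0.0]
gripper_width: 60.0
grasp_force: 0.0
```

Call:
run_rows:
  deltas:
    - {}
    - {}
    - {}

```text
clock: 12.0
position: [463.3, 10.5, 199.9]
ee_rot: [-0.346, 0.938, -0.0, 0.001]
contact_force: [-0.0, -0.5, -0.1]
gripper_width: 59.9
grasp_force: 0.0
```

Run:
```python
from h import *
rel([462.6,10.4,92],np.radians(40.4+90))
i=vision.get_image("top");j=vision.get_image("side")
c=[cv2.resize(i[150:300,85:285],(400,300)),cv2.resize(j[210:360,140:340],(400,300))]
cv2.imwrite("pics/g3.png",np.hstack(c));print(tocam([462.6,10.4,100]))
```

```text
tcp [463.3  10.5 199.9] tool shift [  0.8   0.4 107.9] rz 0.001 j6 [ 0.37  0.16 -0.45  0.   -0.96 -1.24]
{'top': array([246.7, 242.9]), 'side': array([288.2, 256.4])}
```

View pics/g3.png

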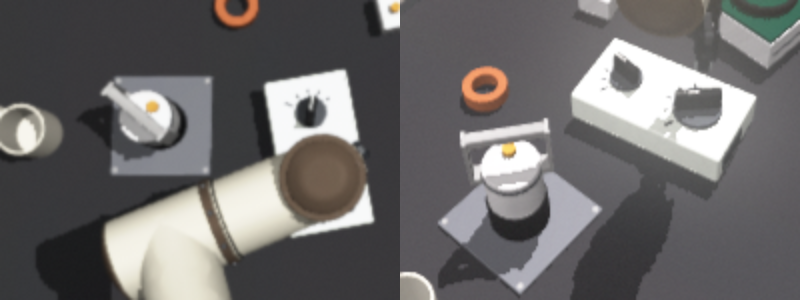

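The canister stands upright, well inside the plate, and the gripper is above the large dial.

In the tool's units: 108 mm is 0.108, 1 mm is 0.001.

Call:
run_rows:
  deltas:
    - {"tz": 0.02}
    - {"tz": 0.045}
    - {"tz": 0.07}
    - {"tz": 0.09}
    - {"tz": 0.102}
    - {"tx": 0.001, "tz": 0.108}
    - {"tx": 0.001, "tz": 0.108}
    - {"tx": 0.001, "tz": 0.108}

```text
clock: 12.9
position: [462.3, 9.4, 92.0]
ee_rot: [-0.345, 0.938, -0.0, 0.001]
contact_force: [-0.6, 0.3, 0.5]
gripper_width: 60.1
grasp_force: 0.0
```

Call:
run_rows:
  deltas:
    - {}
    - {}
    - {}
    - {}
    - {}
    - {}
    - {}
    - {}
    - {}
  finger_gap: 8

```text
clock: 13.8
position: [462.0, 9.0, 92.0]
ee_rot: [-0.345, 0.939, -0.0, 0.0]
contact_force: [-1.3, -1.8, 6.2]
gripper_width: 15.1
grasp_force: 59.2
```

Run:
```python
from h import *
rel([462.6,10.4,92],np.radians(9.5+90)); print(telemetry.read_state()["wrist_torque"].round(2))
```

```text
tcp [462.   9.  92.] tool shift [-1.3  0.7  0. ] rz 0.539 j6 [ 0.37  0.3  -0.59  0.   -0.68 -1.24]
[-0.12  0.33  0.06]
```

In the tool's units: 0.54 rad is 2.7.

Call:
run_rows:
  deltas:
    - {"az": 0.2}
    - {"az": 0.5}
    - {"az": 0.9}
    - {"az": 1.3}
    - {"az": 1.7}
    - {"az": 2.1}
    - {"az": 2.45}
    - {"az": 2.7}
    - {"az": 2.7}
    - {"az": 2.7}

```text
clock: 14.8
position: [462.1, 8.9, 92.0]
ee_rot: [-0.082, 0.997, -0.0, 0.001]
contact_force: [-0.4, -0.9, 6.7]
gripper_width: 15.0
grasp_force: 59.3
```

Call:
run_rows:
  deltas:
    - {}
    - {}
    - {}
    - {}
    - {}
    - {}
    - {}
  finger_gap: 60

```text
clock: 15.5
position: [461.7, 9.1, 91.4]
ee_rot: [-0.082, 0.997, 0.0, 0.0]
contact_force: [-0.2, 0.7, 0.6]
gripper_width: 60.2
grasp_force: 0.0
```

Call:
run_rows:
  deltas:
    - {"tz": -0.01}
    - {"tz": -0.03}
    - {"tz": -0.06}
    - {"tz": -0.09}
    - {"tz": -0.108}
    - {"tz": -0.108}

```text
clock: 16.1
position: [463.4, 9.5, 203.0]
ee_rot: [-0.083, 0.997, 0.001, 0.004]
contact_force: [0.2, 0.6, -0.8]
gripper_width: 60.0
grasp_force: 0.0
```

Run:
```python
from h import *
rel([577.4,29.4,200],np.radians(-6.2+90))
```

```text
tcp [463.4   9.5 203. ] tool shift [-115.7    0.9    3.8] rz 0.274 j6 [ 0.37  0.15 -0.45  0.   -0.97 -1.78]
```

In the tool's units: -250 mm is -0.25, -20 mm is -0.02.

Call:
run_rows:
  deltas:
    - {"ty": -0.02}
    - {"ty": -0.055}
    - {"ty": -0.095}
    - {"ty": -0.135}
    - {"ty": -0.175}
    - {"ty": -0.21}
    - {"ty": -0.24}
    - {"ty": -0.25}
    - {"ty": -0.25}

```text
clock: 17.0
position: [502.2, -238.4, 198.3]
ee_rot: [-0.081, 0.997, 0.0, -0.001]
contact_force: [-0.6, -0.5, -0.6]
gripper_width: 60.0
grasp_force: 0.0
```

Run:
```python
from h import *
t=vision.get_image("top");cv2.imwrite("pics/top1.png",t)
cv2.imwrite("pics/g4.png",cv2.resize(t[180:270,210:276],None,fx=6,fy=6,interpolation=2))
```

```text
(no output)
```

View pics/g4.png

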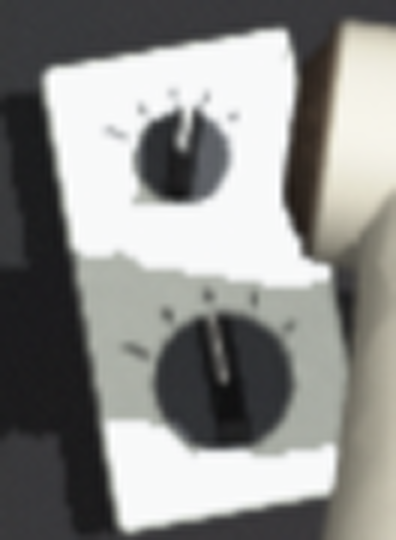

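The large pointer (stripe (213,318) to (225,380)) points at the third mark (208,296). I'll check the angle numerically, and the small one more precisely too.

Run:
```python
from h import *
k=lambda x,y:((x+.5)/6+209.5,(y+.5)/6+179.5)
w=lambda p,z:onz("top",k(*p),z)[:2]
an=lambda d:np.degrees(np.arctan2(d[1],d[0])).round(1)
c=np.array([462.3,10])
print("marksL",[an(w(p,60)-c) for p in((135,350),(168,315),(208,296),(254,299),(290,327))])
print("L stripe",an(w((213,318),100)-w((225,380),100)), "bar",an(w((210,318),100)-w((232,440),100)))
c=np.array([577.4,29.4])
print("marksS",[an(w(p,60)-c) for p in((116,132),(142,108),(173,92),(207,97),(234,117))])
print("S stripe",an(w((188,108),100)-w((182,150),100)))
rel([577.4,29.4,200],np.radians(-6.2+90))
```

```text
marksL [np.float64(69.4), np.float64(39.2), np.float64(9.8), np.float64(-20.8), np.float64(-51.1)]
L stripe 10.3 bar 9.6
marksS [np.float64(67.6), np.float64(38.6), np.float64(8.4), np.float64(-21.3), np.float64(-50.9)]
S stripe -8.6
tcp [ 502.1 -237.4  198.6] tool shift [-117.8  251.    -1.4] rz 0.272 j6 [-0.15  0.31 -0.24 -0.   -1.02 -1.26]
```

In the tool's units: 251 mm is 0.251, 249 mm is 0.249, 0.28 rad is 1.4.

Call:
run_rows:
  deltas:
    - {"tx": -0.012, "ty": 0.025, "az": 0.2}
    - {"tx": -0.028, "ty": 0.06, "az": 0.45}
    - {"tx": -0.045, "ty": 0.097, "az": 0.7}
    - {"tx": -0.062, "ty": 0.133, "az": 0.95}
    - {"tx": -0.079, "ty": 0.169, "az": 1.2}
    - {"tx": -0.096, "ty": 0.205, "az": 1.4}
    - {"tx": -0.11, "ty": 0.235, "az": 1.4}
    - {"tx": -0.117, "ty": 0.249, "az": 1.4}
    - {"tx": -0.118, "ty": 0.251, "az": 1.4}
    - {"tx": -0.118, "ty": 0.251, "az": 1.4}

```text
clock: 18.05
position: [577.3, 29.9, 199.3]
ee_rot: [0.057, 0.998, -0.0, -0.0]
contact_force: [0.1, -0.8, 0.4]
gripper_width: 59.9
grasp_force: 0.0
```

Call:
run_rows:
  deltas:
    - {}
    - {}

```text
clock: 18.25
position: [577.5, 28.3, 199.5]
ee_rot: [0.058, 0.998, -0.0, -0.0]
contact_force: [-0.3, -0.0, -0.1]
gripper_width: 59.5
grasp_force: 0.0
```

Run:
```python
from h import *
rel([577.4,29.4,92],np.radians(-7+90))
```

```text
tcp [577.5  28.3 199.5] tool shift [  0.2   1.  107.5] rz 0.005 j6 [ 0.33  0.35 -0.18 -0.   -1.04 -2.02]
```

Call:
run_rows:
  deltas:
    - {"tz": 0.02}
    - {"tz": 0.045}
    - {"tz": 0.07}
    - {"tz": 0.09}
    - {"tz": 0.102}
    - {"ty": 0.001, "tz": 0.1075}
    - {"ty": 0.001, "tz": 0.1075}
    - {"ty": 0.001, "tz": 0.1075}

```text
clock: 19.05
position: [578.8, 30.4, 92.8]
ee_rot: [0.058, 0.998, 0.0, 0.001]
contact_force: [-0.4, -0.4, 0.7]
gripper_width: 60.1
grasp_force: 0.0
```

Call:
run_rows:
  deltas:
    - {}
    - {}
    - {}
    - {}
    - {}
    - {}
    - {}
    - {}
    - {}
  finger_gap: 8

```text
clock: 19.95
position: [578.2, 28.2, 92.9]
ee_rot: [0.057, 0.998, -0.001, -0.0]
contact_force: [0.4, -9.1, 3.1]
gripper_width: 11.9
grasp_force: 60.0
```

Run:
```python
from h import *
rel([577.4,29.4,92],np.radians(39.4+90)); print(telemetry.read_state()["wrist_torque"].round(2))
```

```text
tcp [578.2  28.2  92.9] tool shift [0.9 1.1 0.9] rz -0.803 j6 [ 0.33  0.47 -0.31  0.   -0.8  -2.02]
[-2.27 -0.23  0.02]
```

Call:
run_rows:
  deltas:
    - {"ty": -0.001, "az": -0.2}
    - {"ty": -0.001, "az": -0.55}
    - {"ty": -0.001, "az": -1}
    - {"ty": -0.001, "az": -1.5}
    - {"ty": -0.001, "az": -2}
    - {"ty": -0.001, "az": -2.5}
    - {"ty": -0.001, "az": -3}
    - {"ty": -0.001, "az": -3.5}
    - {"ty": -0.001, "az": -3.85}
    - {"ty": -0.001, "az": -4.025}

```text
clock: 20.95
position: [577.9, 28.7, 92.9]
ee_rot: [-0.339, 0.941, -0.0, -0.0]
contact_force: [-2.0, -2.8, 3.7]
gripper_width: 11.7
grasp_force: 60.2
```

Call:
run_rows:
  deltas:
    - {}
    - {}

```text
clock: 21.15
position: [577.9, 28.8, 92.8]
ee_rot: [-0.338, 0.941, -0.0, -0.0]
contact_force: [-1.3, -3.7, 6.1]
gripper_width: 11.8
grasp_force: 60.3
```

Call:
run_rows:
  deltas:
    - {}
    - {}
    - {}
    - {}
    - {}
    - {}
    - {}
  finger_gap: 60

```text
clock: 21.85
position: [577.9, 29.5, 91.8]
ee_rot: [-0.338, 0.941, 0.0, -0.0]
contact_force: [0.1, -0.0, -0.4]
gripper_width: 59.7
grasp_force: 0.0
```

Call:
run_rows:
  deltas:
    - {"tz": -0.01}
    - {"tz": -0.03}
    - {"tz": -0.06}
    - {"tz": -0.09}
    - {"tz": -0.108}
    - {"tz": -0.108}

```text
clock: 22.45
position: [579.8, 29.8, 204.1]
ee_rot: [-0.338, 0.941, -0.001, 0.004]
contact_force: [-0.4, 0.4, -0.1]
gripper_width: 60.1
grasp_force: 0.0
```

Run:
```python
from h import *
rel([500,-240,200],np.radians(39.4+90))
```

```text
tcp [579.8  29.8 204.1] tool shift [ 233.3 -157.2    3. ] rz 0.003 j6 [ 0.33  0.34 -0.18  0.   -1.04 -1.21]
```

In the tool's units: 233 mm is 0.233, -157 mm is -0.157.

Call:
run_rows:
  deltas:
    - {"tx": 0.015, "ty": -0.01}
    - {"tx": 0.045, "ty": -0.03}
    - {"tx": 0.078, "ty": -0.052}
    - {"tx": 0.111, "ty": -0.074}
    - {"tx": 0.144, "ty": -0.096}
    - {"tx": 0.177, "ty": -0.118}
    - {"tx": 0.205, "ty": -0.138}
    - {"tx": 0.225, "ty": -0.152}
    - {"tx": 0.233, "ty": -0.157}
    - {"tx": 0.233, "ty": -0.157}

```text
clock: 23.45
position: [496.8, -241.0, 198.9]
ee_rot: [-0.337, 0.942, 0.001, -0.001]
contact_force: [-0.7, -0.3, -0.4]
gripper_width: 60.1
grasp_force: 0.0
```

Run:
```python
from h import *
t=vision.get_image("top");s=vision.get_image("side")
a=cv2.resize(t[180:270,210:276],None,fx=6,fy=6,interpolation=2)
b=cv2.resize(s[200:384,100:330],(400,320));b=cv2.copyMakeBorder(b,0,220,0,0,0)
b[320:]=cv2.resize(t[140:260,75:295],(400,220))
cv2.imwrite("pics/g5.png",np.hstack([a,b]))
```

```text
(no output)
```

View pics/g5.png

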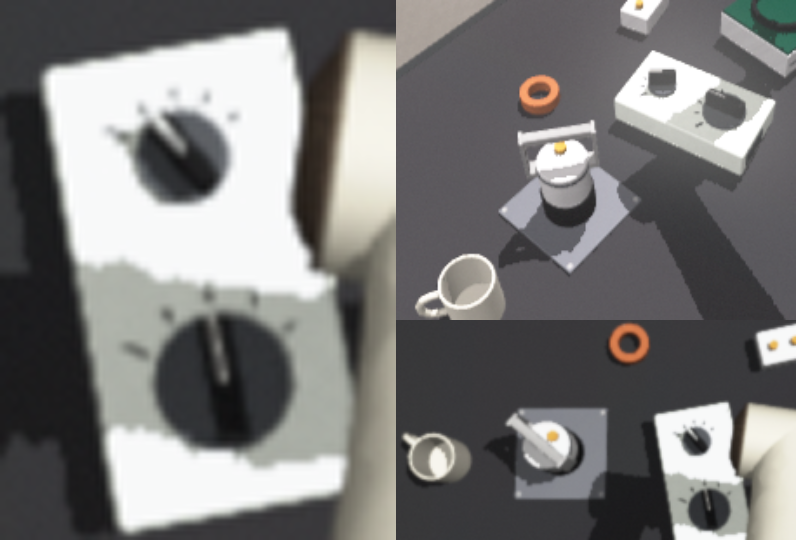

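The large dial is still on mark 3. The canister is upright and within the plate. The small stripe, about (161,113) to (185,152), looks nearer mark 2 than the others but slightly clockwise of it, so I'll measure it.

Run:
```python
from h import *
t=vision.get_image("top");s=vision.get_image("side")
cv2.imwrite("pics/t2.png",t);cv2.imwrite("pics/s2.png",s)
k=lambda x,y:((x+.5)/6+209.5,(y+.5)/6+179.5)
w=lambda p,z:onz("top",k(*p),z)[:2]
an=lambda d:np.degrees(np.arctan2(d[1],d[0])).round(1)
print("S stripe",an(w((161,113),100)-w((185,152),100)),"bar",an(w((155,117),100)-w((199,189),100)))
out=[]
P=[577.6,29.4,100]
for im,n in((t,"top"),(s,"side")):
    q=tocam(P)[n];x,y=int(q[0])-14,int(q[1])-14
    c=cv2.resize(im[y:y+30,x:x+30],None,fx=13,fy=13,interpolation=2)
    px=lambda p:tuple(int(v) for v in ((tocam(p)[n]-[x,y]+.5)*13-.5))
    for a,col in((39.5,(0,255,0)),(31.5,(0,0,255))):
        R2=lambda X,Y,z:[P[0]+X*np.cos(np.radians(a))-Y*np.sin(np.radians(a)),P[1]+X*np.sin(np.radians(a))+Y*np.cos(np.radians(a)),z]
        cv2.polylines(c,[np.array([px(R2(X,Y,100)) for X,Y in((23,6.5),(23,-6.5),(-23,-6.5),(-23,6.5))])],True,col,1)
    for i in range(5):
        a=np.radians(9.5+60-30*i);cv2.circle(c,px([P[0]+34*np.cos(a),P[1]+34*np.sin(a),60]),4,(255,0,0),1)
    out.append(c)
cv2.imwrite("pics/g6.png",np.hstack(out))
```

```text
S stripe 30.8 bar 30.7
```

View pics/g6.png

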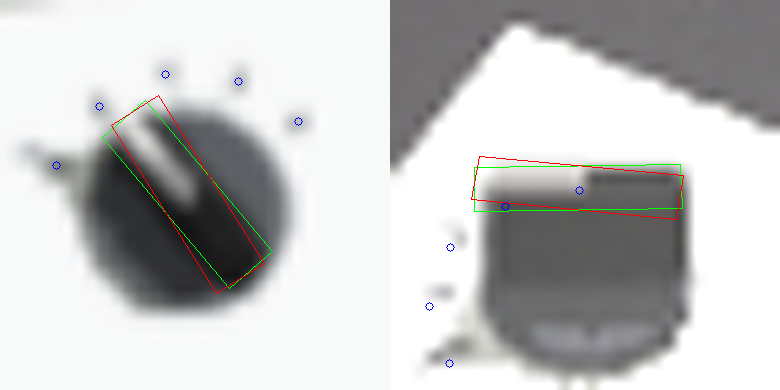

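In both views the bar and stripe match the green 39.5° outline. The side-view bar top is level, and the top-view stripe runs (130,120) to (190,195), pointing at the second mark. My earlier stripe reading was too rough. The job is done, so I'm handing it in.

```bash
python3 -c "
from bench import arm, vision, telemetry, job_done
print(job_done())"
```

```text
the job is handed in; nothing more can be done
None
```

The canister is standing upright on the parking plate and released; after that I turned the large dial to its third mark, then the small dial to its second, and handed the job in at about 23.5 s with no verdict returned.

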